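# Close a vented dry canister with its nested lids, then hold up the dust cover

### The job

Open the canister's vent first: turn its winged cap anticlockwise (seen from above) to the stop, and leave it open. Then lift the two nested lids together by the inner lid's stem, lower them onto the canister all the way before you let go of the stem, take the outer lid alone by its collar and lift it straight up, with the inner lid staying fully seated in the canister. Finish still holding the outer lid, level and clear above the tip of the stem; do not knock the other things on the desk about.

Things in the scene. Friction and masses are not known exactly. Their poses are not given: they have to be found in the camera images.
- canister: Round open aluminium canister, 90 mm outside, wall 4 mm (mouth 82 mm wide), rim 71 mm above the desk, on a dark steel foot plate fixed to the desk. Origin on the desk under its axis, z up. A vent pipe stands 120 mm from the axis in the canister's +y direction, joined to it by a thin level tube and closed by the vent cap.
- mouth (a point): Centre of the canister's mouth, at rim height (71 mm above the desk).
- vent_cap (a joint): Turn of the vent cap about its upright axis, rad: 0 = tight, grows anticlockwise seen from above, mechanical stop at 1.5 = fully open. It does not lift off; light friction of about 0.06 N m, stays where it is left. Starts between 0 and 0.3.
- vent_wing (a point): Top of the wing of the black vent cap, on the turning axis, 86 mm above the desk. The wing is an upright bar 44 mm long (x axis), 12 mm thick (y axis), standing 26 mm above the cap's round disc (40 mm across, top face 60 mm above the desk). The axes turn with the cap; z up.
- mat: Thin round cork mat, 124 mm in diameter, 6 mm thick, fixed to the desk, on which the nested lids stand at the start. Origin on the desk under its centre.
- inner_lid: Aluminium inner lid, about 0.2 kg. Origin: centre of its underside, z up. Spigot 76 mm across, z 0 to 10 mm, lower edge chamfered; flange 90 mm across, 10 to 14 mm; round stem 18 mm across, 14 to 74 mm, its top 32 mm out of the outer lid's collar; lifting the stem carries both lids. Seated: spigot in the mouth (3 mm play all round), flange on the rim, origin 10 mm below the mouth point.
- outer_lid: White plastic outer lid, about 0.15 kg. Origin: centre of its lower skirt edge, z up. Skirt 105 mm across, z 0 to 12 mm; top plate 12 to 16 mm; round grip collar 50 mm across, 16 to 40 mm, with a 28 mm hole for the stem. Nested, it lies loose on the flange, origin 2 mm above the inner lid's origin, and lifts off freely. Raised 72 mm from there its skirt edge is level with the stem tip.
- tape_roll: Bystander: loose roll of tape lying flat, 90 mm in diameter, 24 mm high. Origin under its centre.
- screwdriver: Bystander: loose screwdriver, 170 mm long, lying on the desk.
- adapter: Bystander: loose black power adapter, 75 x 50 x 30 mm. Origin under its centre.

How it is judged (in metres and radians):
On the way, in this order (a step that is already met when the one before it is completed fails the run):
1. the vent cap is turned open while the lids still stand on the mat (value of joint vent_cap above 1.25 rad and distance of inner_lid from where it was at the start of the episode below 0.03 m), for 0.1 s.
2. the nested lids are lowered into the mouth while the stem is held (contact force between the fingers and inner_lid above 0.5 N and z of inner_lid in the frame of mouth below -0.004 m and horizontal distance between inner_lid and mouth below 0.006 m and z of outer_lid in the frame of inner_lid below 0.006 m and horizontal distance between outer_lid and inner_lid below 0.008 m), for 0.05 s.
3. the inner lid is seated, the outer lid lies on it, the stem is let go (horizontal distance between inner_lid and mouth below 0.005 m and z of inner_lid in the frame of mouth below -0.0075 m and angle between inner_lid's own z axis and vertical below 0.05 rad and z of outer_lid in the frame of inner_lid below 0.006 m and horizontal distance between outer_lid and inner_lid below 0.008 m and contact force between the fingers and inner_lid below 0.1 N), for 0.1 s.
At the end, for the whole second after the job is handed in: Vent cap beyond 1.25 rad; inner lid seated (within 5 mm of the mouth axis, flange within 2.5 mm of the rim, tilt under 0.05 rad), at rest, untouched; outer lid held by the fingers alone, still, level to 0.2 rad, skirt edge at least 2 mm above the stem tip (horizontal distance between inner_lid and mouth below 0.005 m and z of inner_lid in the frame of mouth below -0.0075 m and angle between inner_lid's own z axis and vertical below 0.05 rad and value of joint vent_cap above 1.25 rad and z of outer_lid in the frame of inner_lid above 0.076 m and angle between outer_lid's own z axis and vertical below 0.2 rad and contact force between the fingers and outer_lid above 1 N and contact force between each of outer_lid, the arm and inner_lid below 0.05 N and contact force between outer_lid and canister below 0.05 N and linear speed of inner_lid below 0.01 m/s and linear speed of outer_lid below 0.02 m/s); the arm keeps its last pose, push and grip.
It fails at once if the lids come apart while the inner lid is not seated in the canister (z of outer_lid in the frame of inner_lid above 0.012 m and not (horizontal distance between inner_lid and mouth below 0.005 m and z of inner_lid in the frame of mouth below -0.0075 m and angle between inner_lid's own z axis and vertical below 0.05 rad)).
It fails at once if a bystander is pushed away (distance of any of tape_roll, screwdriver, adapter from where it was at the start of the episode above 0.03 m).
It also fails if it takes over 72 s, if anything falls off the work surface, if the arm or the gripper's body presses on something with over 40 N, if the wrist force passes 120 N, or if a joint passes its speed limit or range.

### The arm

A 6-joint arm with a two-finger parallel gripper is mounted at the origin on the work surface. World frame = base frame: x ahead of the robot, y to its left, z up, the work surface at z = 0. Lengths are in mm, angles in rad, forces in N, time in s.
With the tool pointing down it reaches from about 250 to 800 mm from the base axis. Payload 8.5 kg.
Tool frame: the origin (TCP) lies midway between the tips of the shut fingers; the grasp point (between the pads) lies 19 mm behind it; z points along the fingers, x is the direction in which the jaws open and shut, and the axes are right-handed (so a half turn about z gives the same grasp; the last joint's range is limited). The gripper opens to 85 mm and grips with 20 to 120 N. Pads are 22 mm wide; open, the fingers measure 114 mm over their backs; the gripper's body (76 mm by 85 mm) begins 54 mm behind the grasp point. The pads swing forward as they close: fully open they stand 13 mm farther back than shut.
Start: joints at [1.211, 0.238, -0.013, 1.319, 0, 1.571], TCP at [184.828, 491.342, 231.276] pointing down, gripper open.
Joint ranges: [-2.66, 2.66], [-1.03, 1.9], [-1.14, 1.46], [-1.82, 2.27], [-1.45, 1.34], [-3.14, 3.14]. Speed limits (rad/s): [2.22, 2.22, 2.79, 3.14, 3.14, 3.14].

### API

Orientations are given as a rotation vector (axis times angle).
In Python, from cell import sensors, grab_frame, manip gives the robot as it stands.
- The arm moves only by the tool play_rows, never from a script. Its argument "increments" is a list of rows, each an object of numbers: "x", "y", "z": the shift along the world's x, y, z in mm; "ax", "ay", "az": the turn, a rotation vector about the world's x, y, z in degrees. A call has 1 to 20 rows; each row shifts and turns the commanded pose from where the row before left it; what a row does not reach is not made up. A row lasts 1/12 s, in which the tool goes at most 41.7 mm and 7.16 degrees, less where a joint would pass 70% of its speed; a pose out of reach is approached as far as the arm can. A call with a gripper value outside its range is refused whole. "fingers" is the gripper's target within -1 to 1 (fully open at 1, half-way at 0, shut at -1), set as the call begins (left out, the last holds). The fingers move at their own pace and stop on an object; "force" is the grip in N (left out, the last holds). Time passes only in rows, so rows that do not move let the fingers close. It gives the time, the measured TCP pose, the force and the opening at its end, in the units of the state.
- sensors.sense(): the state, without advancing time (a new reading comes with each control period).
- grab_frame(name): name is "side" or "top" or "wrist"; returns a dict with "color" (420x560x3 uint8, red, green, blue), "K" (3x3 intrinsics, pixels), "R" (3x3) and "t" (3): a world point X has camera coordinates R X + t. Camera axes: x right, y down, z forward; pixel columns grow to the right and rows downward; lengths in mm; the calibration is good to about 2 mm. The wrist camera is an equidistant fisheye: a pixel r from the principal point sees the ray r / f radians off the axis. A picture is of the moment at which its call begins. There is no depth.
- manip.hand_in(): hands the job in, once; it reports no verdict.
The state is a dict: "time_s": time; "joint_positions": joint angles; "dq": joint speeds; "joint_torque": joint torques, N m; "position": TCP position; "eef_rot": TCP orientation; "contact_force": force on the tool from outside, world axes, zero at the start; "wrist_torque": the same for the moment, N m; "grip_width": opening from 0.0 (shut) to 1.0 (fully open).
Only numpy, scipy, OpenCV 4.12 (cv2) and the standard library are available. Lean on these libraries where they do the work, as an engineer would, in place of code of your own. Each camera call takes 0.05 s, during which the arm holds its last target. There are 200 camera calls.

## Working session

There is one attempt and no reset: what is moved stays moved. The work goes in short steps, Python scripts to look and compute and a tool call to move; the robot and the scene stay as the last step left them, time stands still between calls to the robot, and variables do not carry over. Pictures are saved under pics/ and viewed, about 8 in all and at most 12, crops included, and the job is handed in when it is done.

Besides the shell and the picture viewer there is one more tool, called by a JSON object that holds its "api" and its "payload", one argument or row to a line. play_rows: Moves the arm, as the interface text tells. Its arguments: {"type":"object","properties":{"increments":{"type":"array","items":{"type":"object","properties":{"x":{"type":"number"},"y":{"type":"number"},"z":{"type":"number"},"ax":{"type":"number"},"ay":{"type":"number"},"az":{"type":"number"}}}},"fingers":{"type":"number"},"force":{"type":"number"}},"required":["increments"]}

```bash
mkdir -p pics; cat > h.py <<'E'
import numpy as np, cv2
from cell import sensors, grab_frame, manip
def ray(f,u,v):
    K,R,t=map(np.array,(f["K"],f["R"],f["t"]))
    d=np.array([(u-K[0,2])/K[0,0],(v-K[1,2])/K[1,1],1.])
    if f.get("fish"):
        r=np.hypot(d[0],d[1]); d=np.array([d[0]/r*np.sin(r),d[1]/r*np.sin(r),np.cos(r)]) if r>0 else np.array([0,0,1.])
    return -R.T@t, R.T@d
def at(f,u,v,z):
    o,d=ray(f,u,v); return o+d*(z-o[2])/d[2]
def proj(f,X):
    c=np.array(f["R"])@np.array(X,float)+np.array(f["t"]);K=np.array(f["K"])
    if f.get("fish"):
        r=np.hypot(c[0],c[1]); th=np.arctan2(r,c[2]); c=np.array([c[0]/r*th,c[1]/r*th,1])
    return (K@(c/c[2]))[:2]
def snap(cam,name):
    f=dict(grab_frame(cam)); f["fish"]=cam=="wrist"
    np.save(f"pics/{name}.npy",f,allow_pickle=True)
    cv2.imwrite(f"pics/{name}.png",cv2.cvtColor(f["color"],cv2.COLOR_RGB2BGR)); return f
def load(name): return np.load(f"pics/{name}.npy",allow_pickle=True).item()
E
python3 - <<'E'
from h import *
print(sensors.sense())
for c in("top","side","wrist"):
    f=snap(c,c+"0"); print(c,f["K"],-np.array(f["R"]).T@f["t"])
E
```

```text
{'time_s': 0.0, 'joint_positions': array([ 1.21096916e+00,  2.38738693e-01, -1.42501928e-02,  1.31921398e+00,
       -9.08456954e-06,  1.57079960e+00]), 'dq': array([ 0.00018159,  0.0012082 , -0.00029347, -0.00109662, -0.00090145,
        0.00103778]), 'joint_torque': array([-1.11932153e-03, -5.38772178e+01,  3.46436799e+01,  1.86308997e-02,
       -1.31090778e-05,  2.41751536e-06]), 'position': array([184.71322233, 490.98225102, 230.70129394]), 'eef_rot': array([ 2.58243850e+00,  1.78760629e+00, -1.80802396e-03]), 'contact_force': array([ 0.15255748,  0.69041167, -1.06824477]), 'wrist_torque': array([0.05499968, 0.03695852, 0.01737243]), 'grip_width': 0.9981302798647927}
top [[381.42228443   0.         279.33552666]
 [  0.         381.42228443 207.71542413]
 [  0.           0.           1.        ]] [ 579.81120719   83.06315184 1043.78471301]
side [[410.01456501   0.         281.27893083]
 [  0.         410.01456501 214.73912649]
 [  0.           0.           1.        ]] [  85.43803658 -478.09900055  722.79809834]
wrist [[325.1922621    0.         277.3975142 ]
 [  0.         325.1922621  209.29443806]
 [  0.           0.           1.        ]] [110.33144723 518.67096344 373.84578791]
```

View pics/top0.png

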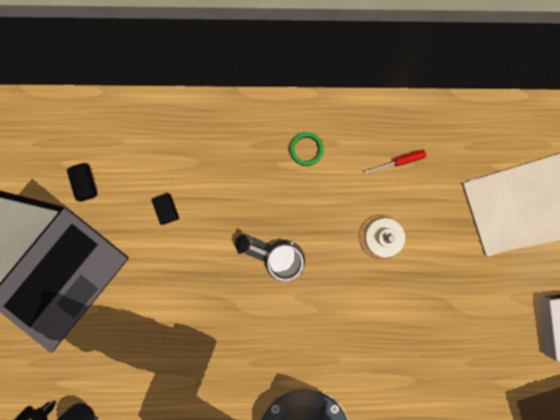

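View pics/side0.png

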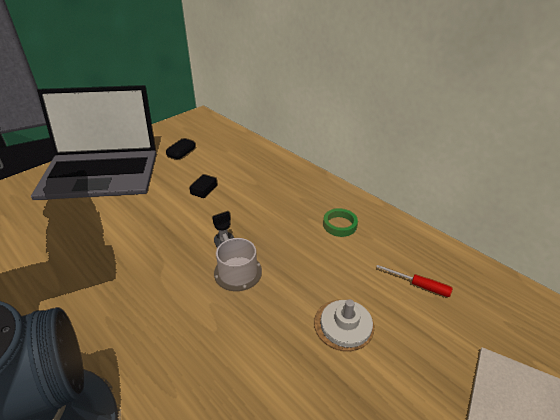

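The top view has the canister at about (285,261), the vent cap at (244,243) and the lids at (386,237). The tape, screwdriver and adapter are all well away. I'll enlarge the vent/canister and lids.

```bash
python3 - <<'E'
from h import *
f=load("top0"); im=cv2.imread("pics/top0.png"); s=cv2.imread("pics/side0.png")
def cr(im,x,y,w,h,k): return cv2.resize(im[y:y+h,x:x+w],None,fx=k,fy=k,interpolation=cv2.INTER_CUBIC)
a=cr(im,225,220,90,70,5)  # 450x350
b=cr(im,355,210,60,50,5) #300x250
c=cr(s,200,200,75,60,6)
C=np.zeros((600,800,3),np.uint8); C[:350,:450]=a; C[:250,455:755]=b; 
c=cr(s,205,205,70,48,5);C[355:595,:350]=c
d=cr(s,310,290,75,48,5);C[355:595,360:735]=d
cv2.imwrite("pics/c1.png",C)
for n,u,v,z in(("can",285,261,71),("vent",243,243,86),("lidstem",388,237,80),("mat",384,238,6)): print(n,at(f,u,v,z))
E
```

```text
can [477.05726056  54.19453137  71.        ]
vent [523.30279169 159.86220077  86.        ]
lidstem [ 538.98919261 -206.29983258   80.        ]
mat [ 533.10510439 -217.5486674     6.        ]
```

View pics/c1.png

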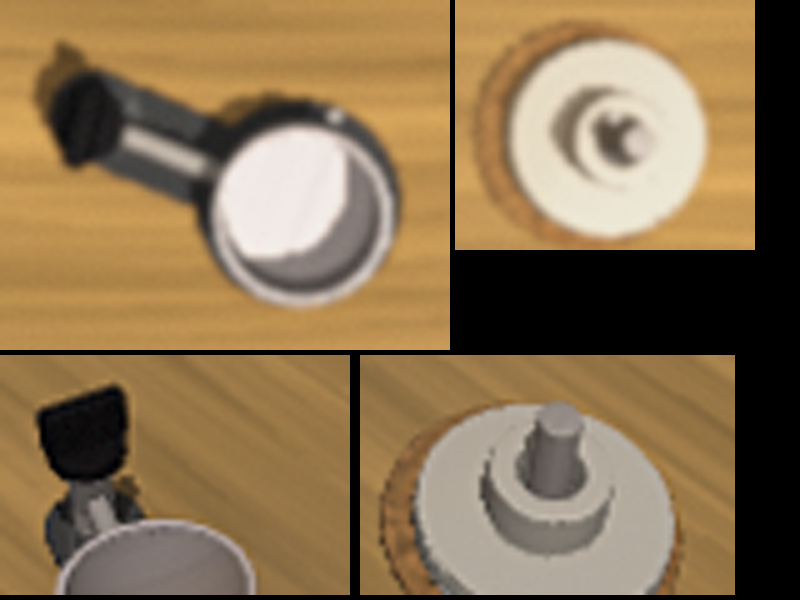

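Refined from the crops: canister rim at about (285.4,263), stem tip (391.4,238.4) and vent (242.6,244). The wing angle isn't clear yet, so I'll go above the vent and look with the wrist camera.

{"api": "play_rows", "payload": {
  "increments": [
    {"x": 20, "y": -19},
    {"x": 20, "y": -19},
    {"x": 20, "y": -19},
    {"x": 20, "y": -19},
    {"x": 20, "y": -19},
    {"x": 20, "y": -19},
    {"x": 20, "y": -19},
    {"x": 20, "y": -19},
    {"x": 20, "y": -19},
    {"x": 20, "y": -19},
    {"x": 20, "y": -19},
    {"x": 20, "y": -19},
    {"x": 20, "y": -19},
    {"x": 20, "y": -19},
    {"x": 20, "y": -19},
    {"x": 20, "y": -19},
    {"x": 17, "y": -27}
  ],
  "fingers": 1,
  "force": 60
}}

```text
invalid input
```

```bash
python3 - <<'E'
from h import *
s=sensors.sense();print(s["position"],s["eef_rot"],s["joint_positions"])
f=snap("wrist","w1"); im=cv2.imread("pics/w1.png")
t=load("top0")
for p in [at(t,242.6,244,86),at(t,285.4,263,71),at(t,391.4,238.4,80)]: print(p, proj(f,p))
print(np.array(f["R"]),-np.array(f["R"]).T@f["t"])
cv2.imwrite("pics/w1b.png",cv2.resize(im,(800,600),interpolation=cv2.INTER_CUBIC))
E
```

```text
[184.72852889 491.08777541 230.80883912] [ 2.58249653e+00  1.78777078e+00 -1.47097427e-03] [ 1.21101624e+00  2.38685373e-01 -1.40457892e-02  1.31921485e+00
 -1.51821868e-05  1.57078159e+00]
[520.8054612  160.84533934  86.        ] [165.82976463 441.86625631]
[471.99915303  53.16405491  71.        ] [107.19628191 421.50282361]
[ 535.4735557  -214.92458406   80.        ] [ 46.2935315  438.94795861]
[[ 3.52789733e-01  9.35702425e-01 -6.12726794e-04]
 [ 8.89600123e-01 -3.35204535e-01  3.10241102e-01]
 [ 2.90087963e-01 -1.09994957e-01 -9.50657711e-01]] [110.34145014 518.6975628  373.92378028]
```

View pics/w1b.png

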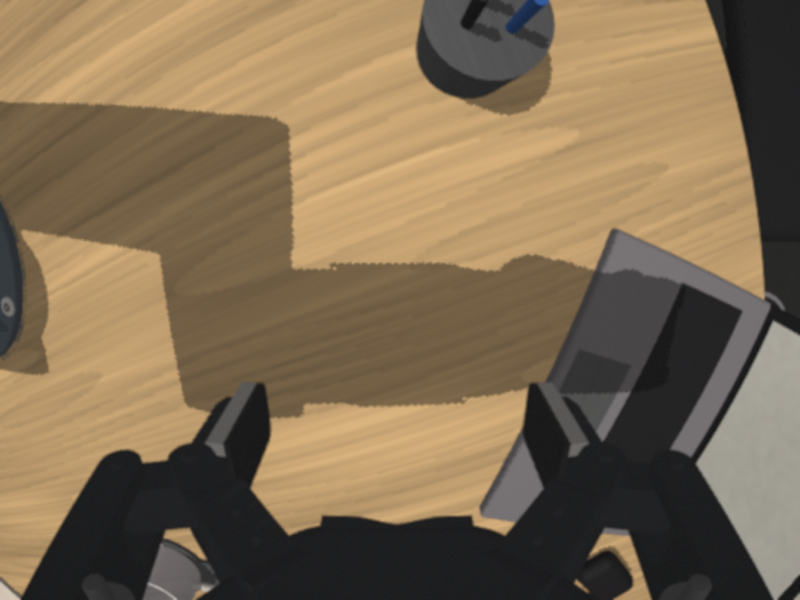

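The move was refused, so that picture only shows the start pose. The fingers are at the bottom and the TCP lies near image (400,470). I'll retry with fully specified rows.

{"api": "play_rows", "payload": {
  "increments": [
    {"x": 20, "y": -19, "z": 0, "ax": 0, "ay": 0, "az": 0},
    {"x": 20, "y": -19, "z": 0, "ax": 0, "ay": 0, "az": 0}
  ]
}}

```text
time_s: 0.37
position: [224.6, 453.4, 230.9]
eef_rot: [2.581, 1.791, -0.001]
contact_force: [0.7, 0.8, -0.8]
grip_width: 1.0
```

{"api": "play_rows", "payload": {
  "increments": [
    {"x": 21, "y": -21},
    {"x": 21, "y": -21},
    {"x": 21, "y": -21},
    {"x": 21, "y": -21},
    {"x": 21, "y": -21},
    {"x": 21, "y": -21},
    {"x": 21, "y": -21},
    {"x": 21, "y": -21},
    {"x": 21, "y": -21},
    {"x": 21, "y": -21},
    {"x": 21, "y": -21},
    {"x": 21, "y": -21},
    {"x": 21, "y": -21},
    {"x": 21, "y": -21},
    {"x": 0}
  ]
}}

```text
invalid input
```

```bash
python3 - <<'E'
from h import *
s=sensors.sense();print(s["position"],s["eef_rot"],s["joint_positions"])
f=snap("wrist","w2"); im=cv2.imread("pics/w2.png")
t=load("top0")
for p in [at(t,242.6,244,86),at(t,285.4,263,71),at(t,391.4,238.4,80)]: print(p, proj(f,p)*10/7)
cv2.imwrite("pics/w2b.png",cv2.resize(im,(800,600),interpolation=cv2.INTER_CUBIC))
E
```

```text
[224.55736032 453.3701047  230.85548031] [ 2.58054673e+00  1.79123837e+00 -9.21500277e-04] [ 1.11089446e+00  2.06146446e-01 -5.70129680e-02  1.30829265e+00
  2.59612377e-05  1.46813798e+00]
[520.8054612  160.84533934  86.        ] [243.67250919 611.42617257]
[471.99915303  53.16405491  71.        ] [153.92150409 581.36413387]
[ 535.4735557  -214.92458406   80.        ] [ 61.48891858 612.54193266]
```

View pics/w2b.png

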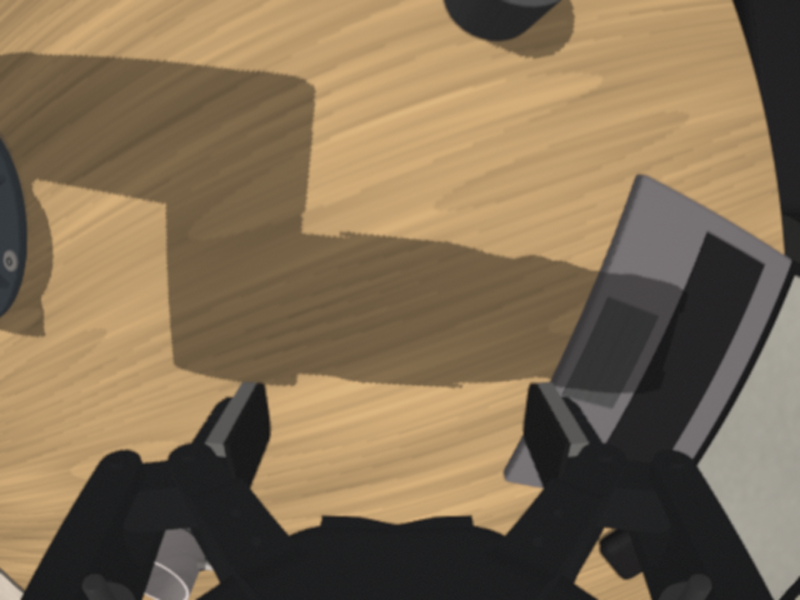

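All six keys are required in each row. The picture again shows the unmoved pose. From now on I'll check that the move ran before viewing.

{"api": "play_rows", "payload": {
  "increments": [
    {"x": 21, "y": -21, "z": 0, "ax": 0, "ay": 0, "az": 0},
    {"x": 21, "y": -21, "z": 0, "ax": 0, "ay": 0, "az": 0},
    {"x": 21, "y": -21, "z": 0, "ax": 0, "ay": 0, "az": 0},
    {"x": 21, "y": -21, "z": 0, "ax": 0, "ay": 0, "az": 0},
    {"x": 21, "y": -21, "z": 0, "ax": 0, "ay": 0, "az": 0},
    {"x": 21, "y": -21, "z": 0, "ax": 0, "ay": 0, "az": 0},
    {"x": 21, "y": -21, "z": 0, "ax": 0, "ay": 0, "az": 0},
    {"x": 21, "y": -21, "z": 0, "ax": 0, "ay": 0, "az": 0},
    {"x": 21, "y": -21, "z": 0, "ax": 0, "ay": 0, "az": 0},
    {"x": 21, "y": -21, "z": 0, "ax": 0, "ay": 0, "az": 0},
    {"x": 21, "y": -21, "z": 0, "ax": 0, "ay": 0, "az": 0},
    {"x": 21, "y": -21, "z": 0, "ax": 0, "ay": 0, "az": 0},
    {"x": 21, "y": -21, "z": 0, "ax": 0, "ay": 0, "az": 0},
    {"x": 21, "y": -21, "z": 0, "ax": 0, "ay": 0, "az": 0},
    {"x": 0, "y": 0, "z": 0, "ax": 0, "ay": 0, "az": 0}
  ]
}}

```text
time_s: 1.67
position: [521.8, 156.2, 230.7]
eef_rot: [2.585, 1.783, -0.0]
contact_force: [-0.6, -0.1, -0.0]
grip_width: 1.001
```

```bash
python3 - <<'E'
from h import *
s=sensors.sense();print(s["position"],s["eef_rot"],s["joint_positions"])
f=snap("wrist","w3"); im=cv2.imread("pics/w3.png")
t=load("top0")
for p in [at(t,242.6,244,86),at(t,285.4,263,71),at(t,391.4,238.4,80)]: print(p, proj(f,p)*10/7)
cv2.imwrite("pics/w3b.png",cv2.resize(im,(800,600),interpolation=cv2.INTER_CUBIC))
E
```

```text
[521.79430884 156.22805083 230.70433038] [ 2.58489355e+00  1.78295134e+00 -5.81458994e-05] [ 0.29168686  0.2719632   0.03128931  1.32971702 -0.00137703  0.65484471]
[520.8054612  160.84533934  86.        ] [403.30641228 273.29158151]
[471.99915303  53.16405491  71.        ] [233.34996542 258.69267334]
[ 535.4735557  -214.92458406   80.        ] [ 44.37794962 424.48151171]
```

View pics/w3b.png

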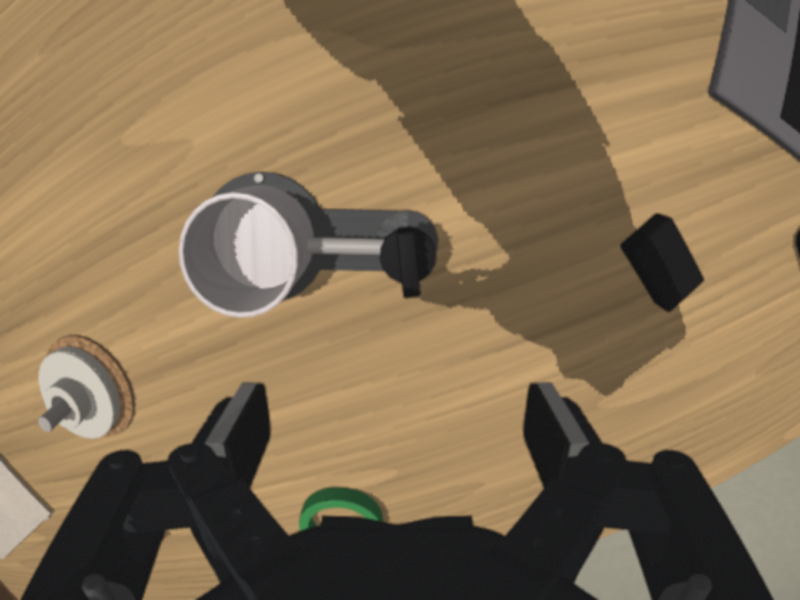

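The wrist view shows the wing running from about (405,229) to (411,296), the rim centred at (241,254) and the stem tip at (48,420). The jaws are already roughly across the wing. Next I'll triangulate.

```bash
python3 - <<'E'
from h import *
f=load("w3"); im=cv2.imread("pics/w3.png")
k=.7
a=at(f,405*k,229*k,86);b=at(f,411*k,296*k,86);print("wing",a,b,(a+b)/2,np.hypot(*(a-b)[:2]),np.degrees(np.arctan2(*(a-b)[1::-1])))
c=at(f,241*k,254*k,71);print("rim",c); print("stem",at(f,48*k,420*k,80))
v=(a+b)/2-c;print("vent dist",np.hypot(v[0],v[1]),np.degrees(np.arctan2(v[1],v[0])))
cv2.imwrite("pics/c2.png",cv2.resize(im[140:230,240:330],None,fx=6,fy=6,interpolation=cv2.INTER_CUBIC))
E
```

```text
wing [494.27632838 171.96989132  86.        ] [536.89264211 160.14743715  86.        ] [515.58448524 166.05866423  86.        ] 44.22579132080006 164.49512571503874
rim [471.13625365  59.95554453  71.        ]
stem [ 532.51226122 -205.19081715   80.        ]
vent dist 115.03702579241273 67.27043909055791
```

View pics/c2.png

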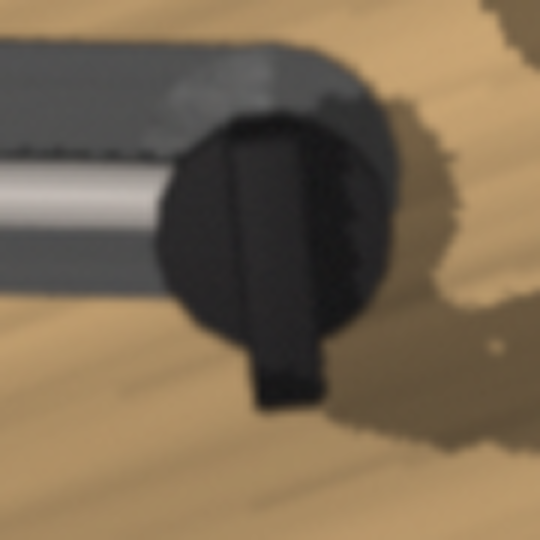

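```bash
python3 - <<'E'
from h import *
t,s,w=load("top0"),load("side0"),load("w3")
def tri(n,z,**k):
    print(n,{q:at({"t":t,"s":s,"w":w}[q],*p,z)[:2].round(1) for q,p in k.items()})
tri("wing",86,t=(242.2,243.6),s=(220.6,214.0),w=(286.0,183.2))
tri("rim",71,t=(284.9,262.6),s=(236.0,250.5),w=(168.5,177.6))
tri("stem",80,t=(391.0,238.0),s=(349.6,303.0),w=(33.6,293.7))
# overlay model circles for rim and stem top candidates
def circ(im,f,c,r,col):
    P=np.array([proj(f,(c[0]+r*np.cos(a),c[1]+r*np.sin(a),c[2])) for a in np.linspace(0,6.283,60)])
    for p in P:
        cv2.circle(im,tuple(np.int32(np.round((p+.5)*5-.5))),1,col,-1)
out=np.zeros((600,800,3),np.uint8)
for i,(n,f,(cx,cy),(lx,ly)) in enumerate((("top0",t,(285,262),(385,237)),("side0",s,(238,255),(346,315)),("w3",w,(170,178),(60,285)))):
    im=cv2.resize(cv2.imread(f"pics/{n}.png"),None,fx=5,fy=5,interpolation=cv2.INTER_CUBIC)
    circ(im,f,(472,56.5,71),45,(0,0,255)); circ(im,f,(534,-211,80),9,(0,0,255)); circ(im,f,(534,-211,22),52.5,(0,255,0))
    circ(im,f,(519,163,60),20,(255,255,0))
    for j,(x,y) in enumerate(((cx,cy),(lx,ly))):
        c=im[max(0,y*5-150):y*5+150,max(0,x*5-133):x*5+133]; out[j*300:j*300+c.shape[0],i*267:i*267+c.shape[1]]=c
cv2.imwrite("pics/ov.png",out)
E
```

```text
wing {'t': array([521.8, 161.9]), 's': array([516.4, 167.4]), 'w': array([514.8, 166.7])}
rim {'t': array([473. ,  54.4]), 's': array([472.2,  57.3]), 'w': array([470.9,  59.8])}
stem {'t': array([ 536.5, -213.9]), 's': array([ 533. , -215.3]), 'w': array([ 532.1, -204.8])}
```

View pics/ov.png

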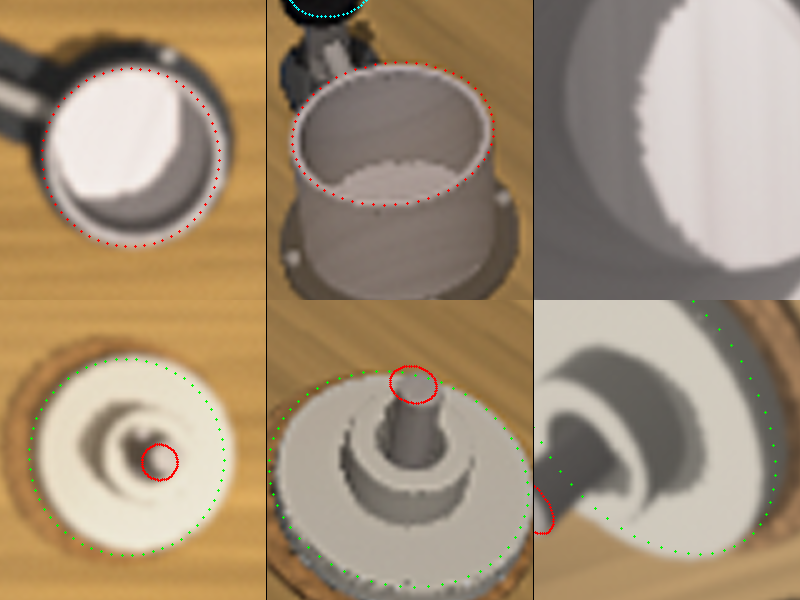

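The top and side overlays agree within 2–3 mm: canister about (472,56.5), vent about (518,166), stem about (533.5,-213). The wing is about 5° anticlockwise from the present jaw axis. I'll go down to it in stages.

{"api": "play_rows", "payload": {
  "increments": [
    {"x": -2, "y": 5, "z": -25, "ax": 0, "ay": 0, "az": 2.65},
    {"x": -2, "y": 5, "z": -25, "ax": 0, "ay": 0, "az": 2.65},
    {"x": 0, "y": 0, "z": -25, "ax": 0, "ay": 0, "az": 0},
    {"x": 0, "y": 0, "z": -20, "ax": 0, "ay": 0, "az": 0},
    {"x": 0, "y": 0, "z": 0, "ax": 0, "ay": 0, "az": 0},
    {"x": 0, "y": 0, "z": 0, "ax": 0, "ay": 0, "az": 0}
  ]
}}

```text
time_s: 2.22
position: [513.7, 169.7, 136.0]
eef_rot: [-2.496, -1.906, 0.003]
contact_force: [0.2, 0.6, 0.8]
grip_width: 1.001
```

```bash
python3 - <<'E'
from h import *
s=sensors.sense();print(s["position"],s["eef_rot"],s["dq"])
f=snap("wrist","w4"); im=cv2.imread("pics/w4.png")
for p in [(518,166,86),(472,56.5,71)]: print(p,proj(f,p)*10/7)
cv2.imwrite("pics/w4b.png",cv2.resize(im,(800,600),interpolation=cv2.INTER_CUBIC))
E
```

```text
[513.70344191 169.699594   135.95872633] [-2.49629856 -1.90604804  0.00326932] [-0.00347845 -0.02348295  0.0460696   0.01683865 -0.00101209 -0.00275452]
(518, 166, 86) [392.19136635 344.38010467]
(472, 56.5, 71) [164.3732456  301.36499988]
```

View pics/w4b.png

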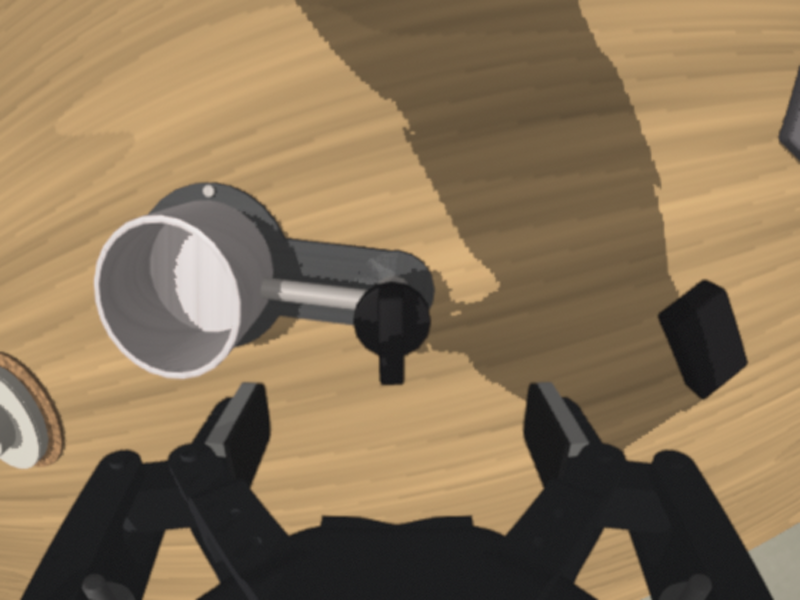

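The wing is now vertical in the image, so the jaws are aligned. Its top face runs from about (390,285) to (392,358), and the rim is centred at (168,296).

```bash
python3 - <<'E'
from h import *
f=load("w4")
for u,v,z in ((390,285,86),(392,358,86),(391,322,86),(392,320,60),(168,296,71)): print(at(f,u*.7,v*.7,z))
print(sensors.sense()["position"],-np.array(f["R"]).T@f["t"])
im=cv2.imread("pics/w4.png"); cv2.imwrite("pics/c4.png",cv2.resize(np.clip(im[180:290,210:340].astype(float)*2.5,0,255).astype(np.uint8),None,fx=6,fy=5.4,interpolation=cv2.INTER_CUBIC))
E
```

```text
[490.78000509 172.55606758  86.        ]
[524.55920685 164.08878239  86.        ]
[507.39690803 168.39008323  86.        ]
[515.93001586 166.23341504  60.        ]
[469.9157667   59.86087535  71.        ]
[514.65062937 169.82630663 137.05212913] [437.25853058 190.1729508  279.19651783]
```

View pics/c4.png

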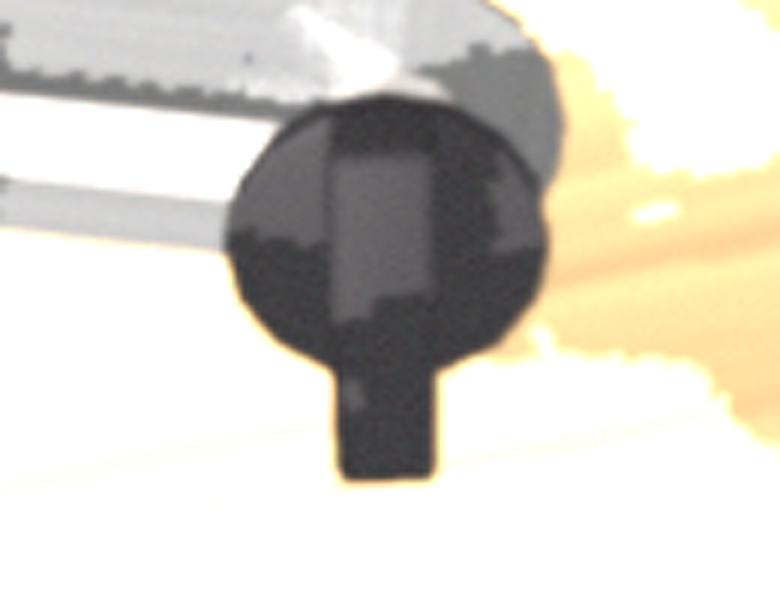

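The contrast crop shows the wing's top face centred at full-frame (274,239), matching the (517,166) estimate. That's 10 views used, so I'll save the last two. Now down to z≈65 and grip.

{"api": "play_rows", "payload": {
  "increments": [
    {"x": 2, "y": -3, "z": -15, "ax": 0, "ay": 0, "az": 0},
    {"x": 0, "y": 0, "z": -15, "ax": 0, "ay": 0, "az": 0},
    {"x": 0, "y": 0, "z": -15, "ax": 0, "ay": 0, "az": 0},
    {"x": 0, "y": 0, "z": -13, "ax": 0, "ay": 0, "az": 0},
    {"x": 0, "y": 0, "z": -13, "ax": 0, "ay": 0, "az": 0},
    {"x": 0, "y": 0, "z": 0, "ax": 0, "ay": 0, "az": 0},
    {"x": 0, "y": 0, "z": 0, "ax": 0, "ay": 0, "az": 0}
  ]
}}

```text
time_s: 2.85
position: [517.3, 166.6, 66.4]
eef_rot: [2.497, 1.906, 0.001]
contact_force: [-0.0, 0.0, -0.0]
grip_width: 1.003
```

{"api": "play_rows", "payload": {
  "increments": [
    {"x": 0, "y": 0, "z": 0, "ax": 0, "ay": 0, "az": 0},
    {"x": 0, "y": 0, "z": 0, "ax": 0, "ay": 0, "az": 0},
    {"x": 0, "y": 0, "z": 0, "ax": 0, "ay": 0, "az": 0},
    {"x": 0, "y": 0, "z": 0, "ax": 0, "ay": 0, "az": 0},
    {"x": 0, "y": 0, "z": 0, "ax": 0, "ay": 0, "az": 0},
    {"x": 0, "y": 0, "z": 0, "ax": 0, "ay": 0, "az": 0},
    {"x": 0, "y": 0, "z": 0, "ax": 0, "ay": 0, "az": 0},
    {"x": 0, "y": 0, "z": 0, "ax": 0, "ay": 0, "az": 0},
    {"x": 0, "y": 0, "z": 0, "ax": 0, "ay": 0, "az": 0},
    {"x": 0, "y": 0, "z": 0, "ax": 0, "ay": 0, "az": 0}
  ],
  "fingers": -1,
  "force": 40
}}

```text
time_s: 3.68
position: [516.9, 166.2, 65.6]
eef_rot: [2.497, 1.905, 0.0]
contact_force: [-1.5, -1.8, 5.8]
grip_width: 0.13
```

Gripped (opening about 11–12 mm, low forces). Turning anticlockwise.

{"api": "play_rows", "payload": {
  "increments": [
    {"x": 0, "y": 0, "z": 1, "ax": 0, "ay": 0, "az": 2},
    {"x": 0, "y": 0, "z": 0, "ax": 0, "ay": 0, "az": 4},
    {"x": 0, "y": 0, "z": 0, "ax": 0, "ay": 0, "az": 4},
    {"x": 0, "y": 0, "z": 0, "ax": 0, "ay": 0, "az": 4},
    {"x": 0, "y": 0, "z": 0, "ax": 0, "ay": 0, "az": 4},
    {"x": 0, "y": 0, "z": 0, "ax": 0, "ay": 0, "az": 4},
    {"x": 0, "y": 0, "z": 0, "ax": 0, "ay": 0, "az": 4},
    {"x": 0, "y": 0, "z": 0, "ax": 0, "ay": 0, "az": 4},
    {"x": 0, "y": 0, "z": 0, "ax": 0, "ay": 0, "az": 4},
    {"x": 0, "y": 0, "z": 0, "ax": 0, "ay": 0, "az": 4},
    {"x": 0, "y": 0, "z": 0, "ax": 0, "ay": 0, "az": 4},
    {"x": 0, "y": 0, "z": 0, "ax": 0, "ay": 0, "az": 4},
    {"x": 0, "y": 0, "z": 0, "ax": 0, "ay": 0, "az": 4},
    {"x": 0, "y": 0, "z": 0, "ax": 0, "ay": 0, "az": 4},
    {"x": 0, "y": 0, "z": 0, "ax": 0, "ay": 0, "az": 4},
    {"x": 0, "y": 0, "z": 0, "ax": 0, "ay": 0, "az": 4},
    {"x": 0, "y": 0, "z": 0, "ax": 0, "ay": 0, "az": 4},
    {"x": 0, "y": 0, "z": 0, "ax": 0, "ay": 0, "az": 4},
    {"x": 0, "y": 0, "z": 0, "ax": 0, "ay": 0, "az": 4},
    {"x": 0, "y": 0, "z": 0, "ax": 0, "ay": 0, "az": 0}
  ]
}}

```text
time_s: 5.35
position: [516.9, 165.8, 65.7]
eef_rot: [0.844, 3.026, -0.002]
contact_force: [3.1, -2.8, -5.8]
grip_width: 0.128
```

```bash
python3 - <<'E'
from h import *
s=sensors.sense();print({k:s[k].round(2) for k in("position","eef_rot","contact_force","wrist_torque","joint_positions")})
E
```

```text
{'position': array([516.94, 165.79,  65.71]), 'eef_rot': array([ 0.84,  3.03, -0.  ]), 'contact_force': array([ 3.08, -2.84, -5.79]), 'wrist_torque': array([-0.66, -0.65,  0.03]), 'joint_positions': array([ 0.31,  0.38, -0.26,  0.93, -0.  , -0.72])}
```

Turned 74°, to about 1.42 rad, and not yet at the stop (torque 0.03 N m). Going a bit further.

{"api": "play_rows", "payload": {
  "increments": [
    {"x": 0, "y": 0, "z": 0, "ax": 0, "ay": 0, "az": 3},
    {"x": 0, "y": 0, "z": 0, "ax": 0, "ay": 0, "az": 3},
    {"x": 0, "y": 0, "z": 0, "ax": 0, "ay": 0, "az": 2},
    {"x": 0, "y": 0, "z": 0, "ax": 0, "ay": 0, "az": 0},
    {"x": 0, "y": 0, "z": 0, "ax": 0, "ay": 0, "az": 0}
  ]
}}

```text
time_s: 5.77
position: [516.9, 165.8, 65.7]
eef_rot: [0.641, 3.075, -0.002]
contact_force: [4.2, -3.3, -9.1]
grip_width: 0.128
```

```bash
python3 - <<'E'
from h import *
s=sensors.sense();print({k:s[k].round(2) for k in("position","eef_rot","contact_force","wrist_torque")});e=s["eef_rot"];print(2*np.degrees(np.arctan2(e[1],e[0])))
E
```

```text
{'position': array([516.93, 165.8 ,  65.74]), 'eef_rot': array([ 0.64,  3.08, -0.  ]), 'contact_force': array([ 4.25, -3.34, -9.07]), 'wrist_torque': array([-0.74, -0.86, -1.  ])}
156.4440468659432
```

The reaction torque jumped to -1 N m, so the cap is against its stop. Released in place, the TCP (517,166) gives the vent axis. I'll let go and lift.

{"api": "play_rows", "payload": {
  "increments": [
    {"x": 0, "y": 0, "z": 0, "ax": 0, "ay": 0, "az": 0},
    {"x": 0, "y": 0, "z": 0, "ax": 0, "ay": 0, "az": 0},
    {"x": 0, "y": 0, "z": 0, "ax": 0, "ay": 0, "az": 0},
    {"x": 0, "y": 0, "z": 0, "ax": 0, "ay": 0, "az": 0},
    {"x": 0, "y": 0, "z": 0, "ax": 0, "ay": 0, "az": 0},
    {"x": 0, "y": 0, "z": 0, "ax": 0, "ay": 0, "az": 0},
    {"x": 0, "y": 0, "z": 25, "ax": 0, "ay": 0, "az": 0},
    {"x": 0, "y": 0, "z": 25, "ax": 0, "ay": 0, "az": 0},
    {"x": 0, "y": 0, "z": 25, "ax": 0, "ay": 0, "az": 0},
    {"x": 0, "y": 0, "z": 25, "ax": 0, "ay": 0, "az": 0},
    {"x": 0, "y": 0, "z": 25, "ax": 0, "ay": 0, "az": 0},
    {"x": 0, "y": 0, "z": 0, "ax": 0, "ay": 0, "az": 0},
    {"x": 0, "y": 0, "z": 0, "ax": 0, "ay": 0, "az": 0}
  ],
  "fingers": 1
}}

```text
time_s: 6.85
position: [517.6, 166.7, 192.6]
eef_rot: [0.634, 3.074, 0.002]
contact_force: [-0.2, 0.3, -0.5]
grip_width: 1.004
```

```bash
python3 - <<'E'
from h import *
w=load("w4")
a=at(w,273.8,238.6,86); print("w4 wing",a)
# rim ellipse fit in wrist w4: bright rim vs surroundings -> use given pixel centre and model fit
print("w4 rim",at(w,117.6,207.2,71))
f=snap("wrist","w5"); s=sensors.sense(); print(s["position"],s["joint_positions"])
print(proj(f,(472,56,71)),proj(f,(517,166,86)),proj(f,(533.5,-213,80)))
E
```

```text
w4 wing [516.20044696 166.00772918  86.        ]
w4 rim [469.9157667   59.86087535  71.        ]
[516.85839872 166.40973823 191.30821149] [ 3.11483316e-01  2.84259865e-01 -5.32858514e-02  1.23249432e+00
  1.32435802e-07 -8.52359808e-01]
[275.62918698  57.91282116] [278.48098654 206.19767905] [ 108.87104199 -127.38614189]
```

Now across to above the lids.

{"api": "play_rows", "payload": {
  "increments": [
    {"x": 1, "y": -10, "z": 0, "ax": 0, "ay": 0, "az": 0},
    {"x": 1, "y": -25, "z": 0, "ax": 0, "ay": 0, "az": 0},
    {"x": 1, "y": -25, "z": 0, "ax": 0, "ay": 0, "az": 0},
    {"x": 1, "y": -25, "z": 0, "ax": 0, "ay": 0, "az": 0},
    {"x": 1, "y": -25, "z": 0, "ax": 0, "ay": 0, "az": 0},
    {"x": 1, "y": -25, "z": 0, "ax": 0, "ay": 0, "az": 0},
    {"x": 1, "y": -25, "z": 0, "ax": 0, "ay": 0, "az": 0},
    {"x": 1, "y": -25, "z": 0, "ax": 0, "ay": 0, "az": 0},
    {"x": 1, "y": -25, "z": 0, "ax": 0, "ay": 0, "az": 0},
    {"x": 1, "y": -25, "z": 0, "ax": 0, "ay": 0, "az": 0},
    {"x": 1, "y": -25, "z": 0, "ax": 0, "ay": 0, "az": 0},
    {"x": 1, "y": -25, "z": 0, "ax": 0, "ay": 0, "az": 0},
    {"x": 1, "y": -25, "z": 0, "ax": 0, "ay": 0, "az": 0},
    {"x": 1, "y": -25, "z": 0, "ax": 0, "ay": 0, "az": 0},
    {"x": 1, "y": -25, "z": 0, "ax": 0, "ay": 0, "az": 0},
    {"x": 1, "y": -19, "z": 0, "ax": 0, "ay": 0, "az": 0},
    {"x": 0, "y": 0, "z": 0, "ax": 0, "ay": 0, "az": 0},
    {"x": 0, "y": 0, "z": 0, "ax": 0, "ay": 0, "az": 0},
    {"x": 0, "y": 0, "z": 0, "ax": 0, "ay": 0, "az": 0},
    {"x": 0, "y": 0, "z": 0, "ax": 0, "ay": 0, "az": 0}
  ]
}}

```text
time_s: 8.57
position: [532.4, -211.9, 190.8]
eef_rot: [-0.634, -3.076, -0.001]
contact_force: [0.3, 0.4, 0.3]
grip_width: 1.002
```

```bash
python3 - <<'E'
from h import *
s=sensors.sense();print(s["position"],s["joint_positions"])
f=snap("wrist","w6"); w5=load("w5")
a=cv2.imread("pics/w5.png"); b=cv2.imread("pics/w6.png")
out=np.zeros((600,800,3),np.uint8)
out[:300,:400]=cv2.resize(a,(400,300),interpolation=cv2.INTER_AREA); 
p=proj(f,(533.5,-213,80));print(p); x,y=np.int32(p)-[80,60]; x=max(x,0);y=max(y,0)
print("crop",x,y)
c=cv2.resize(b[y:y+120,x:x+160],None,fx=5,fy=5,interpolation=cv2.INTER_CUBIC)
cv2.imwrite("pics/c6.png",c)
E
```

```text
[ 532.39547999 -211.90531182  190.7843229 ] [-3.78886384e-01  3.36571044e-01  2.15172261e-02  1.25678523e+00
  1.60662290e-04 -1.54341995e+00]
[275.88019696 205.24649294]
crop 195 145
```

View pics/c6.png

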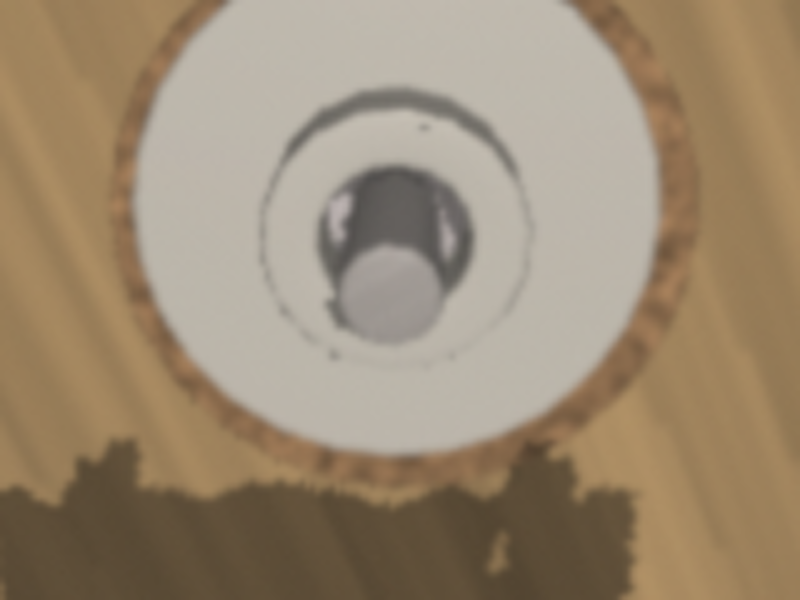

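The stem tip is at crop (391,294), full frame (272.8,203.4), close to the prediction. The lids are nested and standing level.

```bash
python3 - <<'E'
from h import *
f=load("w6"); print(at(f,272.8,203.4,80))
# rim in w5 : fit model circle by maximizing bright-ring edge gradient
from scipy.optimize import minimize
def fit(n,c0,z,r):
    f=load(n); g=cv2.GaussianBlur(cv2.cvtColor(cv2.imread(f"pics/{n}.png"),cv2.COLOR_BGR2GRAY).astype(np.float32),(0,0),0.8)
    best=[]
    A=np.linspace(0,6.283,90)
    def val(c,rr):
        P=np.array([proj(f,(c[0]+rr*np.cos(a),c[1]+rr*np.sin(a),z)) for a in A],np.float32)
        ok=(P>2).all(1)&(P[:,0]<557)&(P[:,1]<417)
        v=cv2.remap(g,P[:,0].copy(),P[:,1].copy(),cv2.INTER_LINEAR).ravel(); return v[ok]
    G=[(np.mean(val((c0[0]+i,c0[1]+j),r-2)) - .5*np.mean(val((c0[0]+i,c0[1]+j),r+3))-.5*np.mean(val((c0[0]+i,c0[1]+j),r-7)),c0[0]+i,c0[1]+j) for i in range(-8,9) for j in range(-8,9)]
    print(n,sorted(G)[-3:])
for n in("w3","w4","w5","top0","side0"): fit(n,(472,56),71,45)
E
```

```text
[ 535.18188978 -215.44769229   80.        ]
w3 [(np.float32(64.18808), 470, 54), (np.float32(66.615486), 471, 55), (np.float32(67.00196), 471, 54)]
w4 [(np.float32(70.666985), 470, 54), (np.float32(74.93701), 471, 55), (np.float32(75.44147), 471, 54)]
w5 [(np.float32(81.144196), 470, 54), (np.float32(85.86426), 471, 55), (np.float32(86.75076), 471, 54)]
top0 [(np.float32(32.533043), 473, 54), (np.float32(32.565567), 472, 53), (np.float32(34.039124), 472, 54)]
side0 [(np.float32(22.703308), 471, 57), (np.float32(22.995464), 471, 56), (np.float32(23.257473), 470, 56)]
```

Circle fits in all five images put the canister at about (471,54.5), and the stem is at about (535,-215). I'll descend and close gently at two yaws 90° apart, so the stem ends up centred on the tool in both directions.

{"api": "play_rows", "payload": {
  "increments": [
    {"x": 2.6, "y": -3.4, "z": -5, "ax": 0, "ay": 0, "az": -6},
    {"x": 0, "y": 0, "z": -5, "ax": 0, "ay": 0, "az": -6},
    {"x": 0, "y": 0, "z": -5, "ax": 0, "ay": 0, "az": -6},
    {"x": 0, "y": 0, "z": -5, "ax": 0, "ay": 0, "az": -6},
    {"x": 0, "y": 0, "z": -5, "ax": 0, "ay": 0, "az": -6},
    {"x": 0, "y": 0, "z": -5, "ax": 0, "ay": 0, "az": -6},
    {"x": 0, "y": 0, "z": -10, "ax": 0, "ay": 0, "az": -6},
    {"x": 0, "y": 0, "z": -10, "ax": 0, "ay": 0, "az": -6},
    {"x": 0, "y": 0, "z": -10, "ax": 0, "ay": 0, "az": -6},
    {"x": 0, "y": 0, "z": -10, "ax": 0, "ay": 0, "az": -6},
    {"x": 0, "y": 0, "z": -10, "ax": 0, "ay": 0, "az": -6},
    {"x": 0, "y": 0, "z": -10, "ax": 0, "ay": 0, "az": -6},
    {"x": 0, "y": 0, "z": -10, "ax": 0, "ay": 0, "az": -6},
    {"x": 0, "y": 0, "z": -10, "ax": 0, "ay": 0, "az": -6},
    {"x": 0, "y": 0, "z": -10, "ax": 0, "ay": 0, "az": -6},
    {"x": 0, "y": 0, "z": -10, "ax": 0, "ay": 0, "az": 0},
    {"x": 0, "y": 0, "z": -6, "ax": 0, "ay": 0, "az": 0},
    {"x": 0, "y": 0, "z": 0, "ax": 0, "ay": 0, "az": 0},
    {"x": 0, "y": 0, "z": 0, "ax": 0, "ay": 0, "az": 0}
  ]
}}

```text
time_s: 10.2
position: [535.4, -215.7, 55.2]
eef_rot: [-2.622, -1.73, 0.001]
contact_force: [0.3, -0.1, 0.6]
grip_width: 1.004
```

{"api": "play_rows", "payload": {
  "increments": [
    {"x": 0, "y": 0, "z": 0, "ax": 0, "ay": 0, "az": 0},
    {"x": 0, "y": 0, "z": 0, "ax": 0, "ay": 0, "az": 0},
    {"x": 0, "y": 0, "z": 0, "ax": 0, "ay": 0, "az": 0},
    {"x": 0, "y": 0, "z": 0, "ax": 0, "ay": 0, "az": 0},
    {"x": 0, "y": 0, "z": 0, "ax": 0, "ay": 0, "az": 0},
    {"x": 0, "y": 0, "z": 0, "ax": 0, "ay": 0, "az": 0},
    {"x": 0, "y": 0, "z": 0, "ax": 0, "ay": 0, "az": 0},
    {"x": 0, "y": 0, "z": 0, "ax": 0, "ay": 0, "az": 0},
    {"x": 0, "y": 0, "z": 0, "ax": 0, "ay": 0, "az": 0},
    {"x": 0, "y": 0, "z": 0, "ax": 0, "ay": 0, "az": 0}
  ],
  "fingers": -1,
  "force": 20
}}

```text
time_s: 11.03
position: [535.6, -216.0, 55.3]
eef_rot: [2.624, 1.727, 0.0]
contact_force: [1.1, 1.6, 0.4]
grip_width: 0.198
```

Stem between the pads (about 17–18 mm). Reopen, turn 90°, close.

{"api": "play_rows", "payload": {
  "increments": [
    {"x": 0, "y": 0, "z": 0, "ax": 0, "ay": 0, "az": 0},
    {"x": 0, "y": 0, "z": 0, "ax": 0, "ay": 0, "az": 0},
    {"x": 0, "y": 0, "z": 0, "ax": 0, "ay": 0, "az": 0},
    {"x": 0, "y": 0, "z": 0, "ax": 0, "ay": 0, "az": 0},
    {"x": 0, "y": 0, "z": 0, "ax": 0, "ay": 0, "az": 6},
    {"x": 0, "y": 0, "z": 0, "ax": 0, "ay": 0, "az": 6},
    {"x": 0, "y": 0, "z": 0, "ax": 0, "ay": 0, "az": 6},
    {"x": 0, "y": 0, "z": 0, "ax": 0, "ay": 0, "az": 6},
    {"x": 0, "y": 0, "z": 0, "ax": 0, "ay": 0, "az": 6},
    {"x": 0, "y": 0, "z": 0, "ax": 0, "ay": 0, "az": 6},
    {"x": 0, "y": 0, "z": 0, "ax": 0, "ay": 0, "az": 6},
    {"x": 0, "y": 0, "z": 0, "ax": 0, "ay": 0, "az": 6},
    {"x": 0, "y": 0, "z": 0, "ax": 0, "ay": 0, "az": 6},
    {"x": 0, "y": 0, "z": 0, "ax": 0, "ay": 0, "az": 6},
    {"x": 0, "y": 0, "z": 0, "ax": 0, "ay": 0, "az": 6},
    {"x": 0, "y": 0, "z": 0, "ax": 0, "ay": 0, "az": 6},
    {"x": 0, "y": 0, "z": 0, "ax": 0, "ay": 0, "az": 6},
    {"x": 0, "y": 0, "z": 0, "ax": 0, "ay": 0, "az": 6},
    {"x": 0, "y": 0, "z": 0, "ax": 0, "ay": 0, "az": 6},
    {"x": 0, "y": 0, "z": 0, "ax": 0, "ay": 0, "az": 0}
  ],
  "fingers": 0.6
}}

```text
time_s: 12.7
position: [535.4, -216.1, 55.2]
eef_rot: [0.628, 3.078, -0.0]
contact_force: [0.5, 0.3, -0.7]
grip_width: 0.799
```

{"api": "play_rows", "payload": {
  "increments": [
    {"x": 0, "y": 0, "z": 0, "ax": 0, "ay": 0, "az": 0},
    {"x": 0, "y": 0, "z": 0, "ax": 0, "ay": 0, "az": 0},
    {"x": 0, "y": 0, "z": 0, "ax": 0, "ay": 0, "az": 0},
    {"x": 0, "y": 0, "z": 0, "ax": 0, "ay": 0, "az": 0},
    {"x": 0, "y": 0, "z": 0, "ax": 0, "ay": 0, "az": 0},
    {"x": 0, "y": 0, "z": 0, "ax": 0, "ay": 0, "az": 0},
    {"x": 0, "y": 0, "z": 0, "ax": 0, "ay": 0, "az": 0},
    {"x": 0, "y": 0, "z": 0, "ax": 0, "ay": 0, "az": 0},
    {"x": 0, "y": 0, "z": 0, "ax": 0, "ay": 0, "az": 0},
    {"x": 0, "y": 0, "z": 0, "ax": 0, "ay": 0, "az": 0}
  ],
  "fingers": -1,
  "force": 50
}}

```text
time_s: 13.53
position: [535.2, -216.0, 55.3]
eef_rot: [-0.635, -3.077, 0.0]
contact_force: [-2.9, 1.8, 3.2]
grip_width: 0.191
```

{"api": "play_rows", "payload": {
  "increments": [
    {"x": 0, "y": 0, "z": 4, "ax": 0, "ay": 0, "az": 0},
    {"x": 0, "y": 0, "z": 8, "ax": 0, "ay": 0, "az": 0},
    {"x": 0, "y": 0, "z": 12, "ax": 0, "ay": 0, "az": 0},
    {"x": 0, "y": 0, "z": 16, "ax": 0, "ay": 0, "az": 0},
    {"x": 0, "y": 0, "z": 16, "ax": 0, "ay": 0, "az": 0},
    {"x": 0, "y": 0, "z": 16, "ax": 0, "ay": 0, "az": 0},
    {"x": 0, "y": 0, "z": 16, "ax": 0, "ay": 0, "az": 0},
    {"x": 0, "y": 0, "z": 12, "ax": 0, "ay": 0, "az": 0},
    {"x": 0, "y": 0, "z": 8, "ax": 0, "ay": 0, "az": 0},
    {"x": 0, "y": 0, "z": 4, "ax": 0, "ay": 0, "az": 0},
    {"x": 0, "y": 0, "z": 0, "ax": 0, "ay": 0, "az": 0},
    {"x": 0, "y": 0, "z": 0, "ax": 0, "ay": 0, "az": 0}
  ]
}}

```text
time_s: 14.53
position: [535.3, -216.0, 166.9]
eef_rot: [-0.635, -3.076, -0.0]
contact_force: [-0.6, -0.1, -4.9]
grip_width: 0.19
```

Lifted: the load of about 4 N matches both lids. Now to above the canister.

{"api": "play_rows", "payload": {
  "increments": [
    {"x": -1, "y": 4, "z": 0, "ax": 0, "ay": 0, "az": 0},
    {"x": -2, "y": 9, "z": 0, "ax": 0, "ay": 0, "az": 0},
    {"x": -4, "y": 15, "z": 0, "ax": 0, "ay": 0, "az": 0},
    {"x": -5, "y": 20, "z": 0, "ax": 0, "ay": 0, "az": 0},
    {"x": -5, "y": 21, "z": 0, "ax": 0, "ay": 0, "az": 0},
    {"x": -5, "y": 21, "z": 0, "ax": 0, "ay": 0, "az": 0},
    {"x": -5, "y": 21, "z": 0, "ax": 0, "ay": 0, "az": 0},
    {"x": -5, "y": 21, "z": 0, "ax": 0, "ay": 0, "az": 0},
    {"x": -5, "y": 21, "z": 0, "ax": 0, "ay": 0, "az": 0},
    {"x": -5, "y": 21, "z": 0, "ax": 0, "ay": 0, "az": 0},
    {"x": -5, "y": 21, "z": 0, "ax": 0, "ay": 0, "az": 0},
    {"x": -5, "y": 21, "z": 0, "ax": 0, "ay": 0, "az": 0},
    {"x": -5, "y": 20, "z": 0, "ax": 0, "ay": 0, "az": 0},
    {"x": -4, "y": 17, "z": 0, "ax": 0, "ay": 0, "az": 0},
    {"x": -2.3, "y": 11, "z": 0, "ax": 0, "ay": 0, "az": 0},
    {"x": -1, "y": 6.5, "z": 0, "ax": 0, "ay": 0, "az": 0},
    {"x": 0, "y": 0, "z": 0, "ax": 0, "ay": 0, "az": 0},
    {"x": 0, "y": 0, "z": 0, "ax": 0, "ay": 0, "az": 0},
    {"x": 0, "y": 0, "z": 0, "ax": 0, "ay": 0, "az": 0}
  ]
}}

```text
time_s: 16.12
position: [471.2, 54.0, 167.2]
eef_rot: [0.635, 3.076, -0.0]
contact_force: [0.4, 0.5, -4.0]
grip_width: 0.192
```

```bash
python3 - <<'E'
from h import *
s=sensors.sense();print(s["position"],s["contact_force"])
f=snap("side","s7"); w=snap("wrist","w7")
print(proj(f,(471,54.5,71)),proj(f,(471,54.5,117)))
E
```

```text
[471.22758193  53.96401305 167.22720424] [ 0.37882548  0.47401344 -3.99065496]
[236.38126646 251.41490201] [234.97332463 236.3363166 ]
```

{"api": "play_rows", "payload": {
  "increments": [
    {"x": 0, "y": 0, "z": -8, "ax": 0, "ay": 0, "az": 0},
    {"x": 0, "y": 0, "z": -10, "ax": 0, "ay": 0, "az": 0},
    {"x": 0, "y": 0, "z": -10, "ax": 0, "ay": 0, "az": 0},
    {"x": 0, "y": 0, "z": -8, "ax": 0, "ay": 0, "az": 0},
    {"x": 0, "y": 0, "z": -5, "ax": 0, "ay": 0, "az": 0},
    {"x": 0, "y": 0, "z": -3, "ax": 0, "ay": 0, "az": 0},
    {"x": 0, "y": 0, "z": -2, "ax": 0, "ay": 0, "az": 0},
    {"x": 0, "y": 0, "z": -2, "ax": 0, "ay": 0, "az": 0},
    {"x": 0, "y": 0, "z": 0, "ax": 0, "ay": 0, "az": 0},
    {"x": 0, "y": 0, "z": 0, "ax": 0, "ay": 0, "az": 0}
  ]
}}

```text
time_s: 17.05
position: [471.3, 54.5, 119.5]
eef_rot: [0.635, 3.076, 0.0]
contact_force: [1.2, 0.2, -3.5]
grip_width: 0.194
```

{"api": "play_rows", "payload": {
  "increments": [
    {"x": 0, "y": 0, "z": -1, "ax": 0, "ay": 0, "az": 0},
    {"x": 0, "y": 0, "z": -1, "ax": 0, "ay": 0, "az": 0},
    {"x": 0, "y": 0, "z": -1, "ax": 0, "ay": 0, "az": 0},
    {"x": 0, "y": 0, "z": 0, "ax": 0, "ay": 0, "az": 0},
    {"x": 0, "y": 0, "z": 0, "ax": 0, "ay": 0, "az": 0}
  ]
}}

```text
time_s: 17.47
position: [471.1, 54.5, 116.2]
eef_rot: [0.635, 3.077, -0.0]
contact_force: [-0.0, -0.3, -3.6]
grip_width: 0.192
```

The spigot is about 4 mm in without contact. Continuing to the seat.

{"api": "play_rows", "payload": {
  "increments": [
    {"x": 0, "y": 0, "z": -1, "ax": 0, "ay": 0, "az": 0},
    {"x": 0, "y": 0, "z": -1, "ax": 0, "ay": 0, "az": 0},
    {"x": 0, "y": 0, "z": -1, "ax": 0, "ay": 0, "az": 0},
    {"x": 0, "y": 0, "z": -1, "ax": 0, "ay": 0, "az": 0},
    {"x": 0, "y": 0, "z": -1, "ax": 0, "ay": 0, "az": 0},
    {"x": 0, "y": 0, "z": -0.7, "ax": 0, "ay": 0, "az": 0},
    {"x": 0, "y": 0, "z": 0, "ax": 0, "ay": 0, "az": 0},
    {"x": 0, "y": 0, "z": 0, "ax": 0, "ay": 0, "az": 0}
  ]
}}

```text
time_s: 18.13
position: [471.1, 54.4, 110.6]
eef_rot: [0.635, 3.077, -0.0]
contact_force: [0.2, -0.8, -3.6]
grip_width: 0.193
```

{"api": "play_rows", "payload": {
  "increments": [
    {"x": 0, "y": 0, "z": -0.5, "ax": 0, "ay": 0, "az": 0},
    {"x": 0, "y": 0, "z": -0.5, "ax": 0, "ay": 0, "az": 0},
    {"x": 0, "y": 0, "z": -0.5, "ax": 0, "ay": 0, "az": 0},
    {"x": 0, "y": 0, "z": 0, "ax": 0, "ay": 0, "az": 0},
    {"x": 0, "y": 0, "z": 0, "ax": 0, "ay": 0, "az": 0}
  ]
}}

```text
time_s: 18.55
position: [471.0, 54.5, 110.1]
eef_rot: [0.635, 3.076, 0.001]
contact_force: [-5.2, 0.9, 10.6]
grip_width: 0.188
```

Seated: the reaction rose to +10.6 N at TCP z 110.1, against 110.3 expected. Release the stem.

{"api": "play_rows", "payload": {
  "increments": [
    {"x": 0, "y": 0, "z": 0, "ax": 0, "ay": 0, "az": 0},
    {"x": 0, "y": 0, "z": 0, "ax": 0, "ay": 0, "az": 0},
    {"x": 0, "y": 0, "z": 0, "ax": 0, "ay": 0, "az": 0},
    {"x": 0, "y": 0, "z": 0, "ax": 0, "ay": 0, "az": 0},
    {"x": 0, "y": 0, "z": 0, "ax": 0, "ay": 0, "az": 0},
    {"x": 0, "y": 0, "z": 0, "ax": 0, "ay": 0, "az": 0},
    {"x": 0, "y": 0, "z": 0, "ax": 0, "ay": 0, "az": 0},
    {"x": 0, "y": 0, "z": 0, "ax": 0, "ay": 0, "az": 0},
    {"x": 0, "y": 0, "z": 0, "ax": 0, "ay": 0, "az": 0},
    {"x": 0, "y": 0, "z": 0, "ax": 0, "ay": 0, "az": 0}
  ],
  "fingers": 1
}}

```text
time_s: 19.38
position: [471.1, 54.4, 109.1]
eef_rot: [0.635, 3.077, -0.0]
contact_force: [-0.5, -0.5, 0.0]
grip_width: 1.001
```

```bash
python3 - <<'E'
from h import *
s=sensors.sense();print(s["position"],s["contact_force"],s["grip_width"])
f=snap("side","s8"); w=snap("wrist","w8")
def cr(n,f,X,h):
    u,v=np.int32(proj(f,X)); u=max(u,h);return cv2.resize(cv2.imread(f"pics/{n}.png")[v-h:v+h,u-h:u+h],(400,400),interpolation=cv2.INTER_CUBIC)
P=(471,54.5,100)
def draw(im,f,c,r,h):
    u0,v0=np.int32(proj(f,P)); u0=max(u0,h)
    for a in np.linspace(0,6.283,80):
        p=(proj(f,(c[0]+r*np.cos(a),c[1]+r*np.sin(a),c[2]))-[u0-h,v0-h]+.5)*400/(2*h)-.5
        cv2.circle(im,tuple(np.int32(p)),1,(0,0,255),-1)
    return im
o=[]
for n,f,h in(("s8",f,45),("w8",w,110)):
    im=cr(n,f,P,h)
    for c,r in(((471,54.5,135),9),((471,54.5,79),52.5),((471,54.5,103),25)): draw(im,f,c,r,h)
    o.append(im)
cv2.imwrite("pics/c8.png",np.hstack(o))
E
```

```text
[471.13094116  54.44763381 109.05482246] [-0.46492054 -0.45244131  0.03119083] 1.0010739006499962
```

View pics/c8.png

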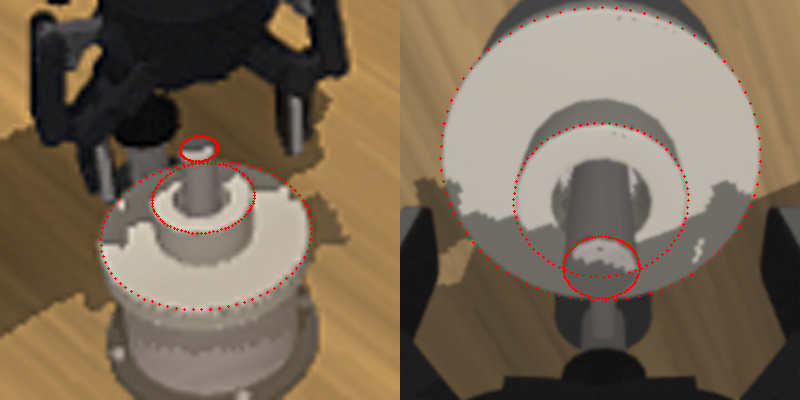

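Both views match the model circles (red): the lids are seated and nested and the stem is free. That's my last view. Now down to the collar and grip it.

{"api": "play_rows", "payload": {
  "increments": [
    {"x": 0, "y": 0, "z": -5, "ax": 0, "ay": 0, "az": 0},
    {"x": 0, "y": 0, "z": -6, "ax": 0, "ay": 0, "az": 0},
    {"x": 0, "y": 0, "z": -6, "ax": 0, "ay": 0, "az": 0},
    {"x": 0, "y": 0, "z": -6, "ax": 0, "ay": 0, "az": 0},
    {"x": 0, "y": 0, "z": -5, "ax": 0, "ay": 0, "az": 0},
    {"x": 0, "y": 0, "z": -2, "ax": 0, "ay": 0, "az": 0},
    {"x": 0, "y": 0, "z": 0, "ax": 0, "ay": 0, "az": 0},
    {"x": 0, "y": 0, "z": 0, "ax": 0, "ay": 0, "az": 0}
  ]
}}

```text
time_s: 20.15
position: [471.1, 54.4, 79.0]
eef_rot: [-0.635, -3.077, 0.0]
contact_force: [0.6, -0.4, 0.4]
grip_width: 1.003
```

{"api": "play_rows", "payload": {
  "increments": [
    {"x": 0, "y": 0, "z": 0, "ax": 0, "ay": 0, "az": 0},
    {"x": 0, "y": 0, "z": 0, "ax": 0, "ay": 0, "az": 0},
    {"x": 0, "y": 0, "z": 0, "ax": 0, "ay": 0, "az": 0},
    {"x": 0, "y": 0, "z": 0, "ax": 0, "ay": 0, "az": 0},
    {"x": 0, "y": 0, "z": 0, "ax": 0, "ay": 0, "az": 0},
    {"x": 0, "y": 0, "z": 0, "ax": 0, "ay": 0, "az": 0},
    {"x": 0, "y": 0, "z": 0, "ax": 0, "ay": 0, "az": 0},
    {"x": 0, "y": 0, "z": 0, "ax": 0, "ay": 0, "az": 0},
    {"x": 0, "y": 0, "z": 0, "ax": 0, "ay": 0, "az": 0},
    {"x": 0, "y": 0, "z": 0, "ax": 0, "ay": 0, "az": 0}
  ],
  "fingers": -1,
  "force": 30
}}

```text
time_s: 20.98
position: [471.4, 54.5, 79.6]
eef_rot: [0.635, 3.076, 0.0]
contact_force: [-1.5, -0.3, 5.1]
grip_width: 0.585
```

Holding the collar at about 50 mm. Lifting straight up, 92 mm.

{"api": "play_rows", "payload": {
  "increments": [
    {"x": 0, "y": 0, "z": 1, "ax": 0, "ay": 0, "az": 0},
    {"x": 0, "y": 0, "z": 2, "ax": 0, "ay": 0, "az": 0},
    {"x": 0, "y": 0, "z": 3, "ax": 0, "ay": 0, "az": 0},
    {"x": 0, "y": 0, "z": 4, "ax": 0, "ay": 0, "az": 0},
    {"x": 0, "y": 0, "z": 5, "ax": 0, "ay": 0, "az": 0},
    {"x": 0, "y": 0, "z": 6, "ax": 0, "ay": 0, "az": 0},
    {"x": 0, "y": 0, "z": 7, "ax": 0, "ay": 0, "az": 0},
    {"x": 0, "y": 0, "z": 7, "ax": 0, "ay": 0, "az": 0},
    {"x": 0, "y": 0, "z": 7, "ax": 0, "ay": 0, "az": 0},
    {"x": 0, "y": 0, "z": 7, "ax": 0, "ay": 0, "az": 0},
    {"x": 0, "y": 0, "z": 7, "ax": 0, "ay": 0, "az": 0},
    {"x": 0, "y": 0, "z": 7, "ax": 0, "ay": 0, "az": 0},
    {"x": 0, "y": 0, "z": 7, "ax": 0, "ay": 0, "az": 0},
    {"x": 0, "y": 0, "z": 7, "ax": 0, "ay": 0, "az": 0},
    {"x": 0, "y": 0, "z": 6, "ax": 0, "ay": 0, "az": 0},
    {"x": 0, "y": 0, "z": 5, "ax": 0, "ay": 0, "az": 0},
    {"x": 0, "y": 0, "z": 4, "ax": 0, "ay": 0, "az": 0},
    {"x": 0, "y": 0, "z": 0, "ax": 0, "ay": 0, "az": 0},
    {"x": 0, "y": 0, "z": 0, "ax": 0, "ay": 0, "az": 0},
    {"x": 0, "y": 0, "z": 0, "ax": 0, "ay": 0, "az": 0}
  ]
}}

```text
time_s: 22.65
position: [470.9, 54.4, 170.8]
eef_rot: [-0.635, -3.076, 0.0]
contact_force: [0.5, 0.4, -2.3]
grip_width: 0.58
```

{"api": "play_rows", "payload": {
  "increments": [
    {"x": 0, "y": 0, "z": 0, "ax": 0, "ay": 0, "az": 0},
    {"x": 0, "y": 0, "z": 0, "ax": 0, "ay": 0, "az": 0},
    {"x": 0, "y": 0, "z": 0, "ax": 0, "ay": 0, "az": 0},
    {"x": 0, "y": 0, "z": 0, "ax": 0, "ay": 0, "az": 0},
    {"x": 0, "y": 0, "z": 0, "ax": 0, "ay": 0, "az": 0},
    {"x": 0, "y": 0, "z": 0, "ax": 0, "ay": 0, "az": 0}
  ]
}}

```text
time_s: 23.15
position: [471.1, 54.4, 171.0]
eef_rot: [0.635, 3.077, -0.0]
contact_force: [-0.3, 0.2, -1.0]
grip_width: 0.584
```

```bash
python3 - <<'E'
from h import *
s=sensors.sense();print(s["position"],s["contact_force"],s["grip_width"],np.abs(s["dq"]).max())
f=snap("side","s9"); g=cv2.cvtColor(f["color"],cv2.COLOR_RGB2GRAY)
n=load("s8")["color"].astype(int)
# expected places: flange top/stem of the seated inner lid; lifted outer lid skirt
for nm,X in(("stem z120",(471,54.5,120)),("stem z100",(471,54.5,100)),("flange",(451,34.5,75)),("lifted top plate front",(460,20,171)),("skirt front",(471,2,161)),("gap below skirt",(471,54.5,145))):
    u,v=np.int32(np.round(proj(f,X))); print(nm,(u,v),f["color"][v-1:v+2,u-1:u+2].mean((0,1)).round(),"before",n[v,u])
u,v=np.int32(np.round(proj(f,(471,54.5,100))))
for r in range(v-50,v+40,3): print(r,g[r,u-30:u+31:5])
E
```

```text
[471.0934182   54.43840632 171.02273665] [-0.27707635  0.18502633 -1.00258636] 0.5835397582021566 0.0021964703155170706
stem z120 (np.int32(235), np.int32(235)) [158. 151. 140.] before [125 117 112]
stem z100 (np.int32(236), np.int32(242)) [95. 88. 83.] before [122 113 108]
flange (np.int32(235), np.int32(259)) [156. 143. 137.] before [193 181 166]
lifted top plate front (np.int32(240), np.int32(228)) [200. 191. 177.] before [89 70 42]
skirt front (np.int32(250), np.int32(233)) [125. 118. 108.] before [89 71 46]
gap below skirt (np.int32(234), np.int32(227)) [202. 192. 179.] before [85 71 52]
192 [ 12 154  16  26   6 138 156 131  24  38  27 146 131]
195 [ 32 135  27  20 125 140 139 160  20  25  17 138 132]
198 [ 21  78  25  17 131 124 143 143  26  32 144 134 134]
201 [ 25  36  27  79 144  89  67  94  80 118 140 137 133]
204 [ 25  25  26 153 101 112 109 109  98 101 152 138 136]
207 [  5 133  27  86  98 108 106 189  76  69 138 151 138]
210 [136 145  13  53  81 109 102 194  58  54 138 143 151]
213 [133 104  20  84 196 155 190 180  49 122 197  77 142]
216 [144 105  23  51 132 175 149 122
[... 539 characters left out ...]
128]
246 [ 75  74  53 103 102  97  93 106 106 107  88  83 131]
249 [ 78  78  94 103 101 101  96 107 107 109  92 133 128]
252 [ 81  78 201 105 104 104  99 106 108 103  84 133 127]
255 [ 77 143 149  89 104 104 108 106 100 181  92 128 134]
258 [ 75 132  75 179 178 171  95 166 172 180  98 126 130]
261 [127 136 132 148 171 173 171 173 170 107  95 135 122]
264 [129 128 135 120 118 172 166 134 126 114 104 137 131]
267 [123 132  75 119 130 133 131 127 127 121 101 120 139]
270 [126 121  80 122 128 128 133 134 128 117 100  98 137]
273 [134 124  80 120 127 133 133 128 127 118  96  97 146]
276 [126 134 162 118 129 131 132 130 128 119  82 117 141]
279 [132 125  81 111 127 129 134 128 122 120  86 145 139]
```

The load is now about 1–2 N (outer lid only, against 4 N for both). The side pixels show the bright lid raised and the grey flange still in the canister mouth. Handing in.

```bash
python3 - <<'E'
from h import *
print(manip.hand_in()); s=sensors.sense(); print(s["time_s"],s["position"],s["contact_force"])
E
```

```text
the job is handed in; nothing more can be done
None
the job is handed in; nothing more can be done
```

The job is done and handed in at about 23 s of robot time. The hand-in gives no verdict, so the result rests on my own checks.

- **Vent:** I turned the cap anticlockwise about 80° until it hit the stop, where the torque jumped to about 1 N m, then released it. I didn't look at it again afterwards.
- **Lids onto the canister:** I lifted both lids by the stem, with a load of about 4 N, and lowered them without contact until the flange met the rim. The reaction was +10.6 N at TCP height 110.1 mm, against 110.3 expected. Then I let go of the stem. A picture from two cameras showed both lids seated and nested where the model predicted.
- **Outer lid:** I gripped it by the collar, at an opening of about 50 mm, and raised it about 91 mm. Its skirt edge should be about 19 mm above the stem tip.
- **Last check:** The arm was still, with 1–2 N on the tool, which fits the outer lid alone. The side-camera pixels fit the white lid raised and the grey flange still in the canister mouth. I had used all 12 picture views, so I read this from pixel values rather than by eye.
- **Refused moves:** Two early moves were refused because every row needs all six values. That cost two picture views but moved nothing.

I met no unexpected contact and kept well clear of the tape roll, screwdriver and adapter, but I did not check their positions at the end.

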